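# Bring the stopwatch round to the front and start it

## Robot

A 6-joint arm with a two-finger parallel gripper is mounted at the origin on the work surface. World frame = base frame: x ahead of the robot, y to its left, z up, the work surface at z = 0. Lengths are in m, angles in rad, forces in N, time in s.
With the tool pointing down it reaches from about 0.35 to 0.85 m from the base axis. Payload 8.1 kg.
Tool frame: the origin (TCP) lies at the very end of the fingers, on their centre line; the grasp point (between the pads) lies 19 mm behind it (pinch_z is the distance from the TCP to the grasp point, in m); z points along the fingers, y is the direction in which the jaws open and shut (so a half turn about z gives the same grasp; the last joint's range is limited). The gripper opens to 93 mm and grips with 3 to 60 N. Pads are 15 mm wide; open, the fingers measure 128 mm over their backs; the gripper's body (75 mm by 188 mm) begins 65 mm behind the grasp point.
Start: joints at [-1.378, 0.13, 1.488, -0, 1.523, -0.085], TCP at [0.165, -0.577, 0.219] pointing down, gripper open.
Joint ranges: [-2.96, 2.96], [-0.89, 2.26], [0.02, 2.5], [-1.34, 4.48], [0, 2.73], [-2.66, 2.66]. Speed limits (rad/s): [2.39, 2.39, 2.79, 3.14, 3.14, 3.14].

## Interface

Orientations are given as a rotation vector (axis times angle).
In Python, from plant import * gives the robot as it stands.
- The arm moves only by the tool move_arm, never from a script. Its argument "series" is a list of rows, each a list of 7 numbers: the shift along the tool's x, y, z each as a share of 10 cm, from -1 to 1, then the turn, a rotation vector about the tool's x, y, z each as a share of 180 degrees, from -1 to 1, then the opening, from -1 (shut) to 1 (fully open). In form: [[dx, dy, dz, rx, ry, rz, jaw], ...]. A call has 1 to 8 rows; each row is the pose to reach, as a shift and turn from the pose commanded when the call began, along the tool's axes at that moment, turning the shorter way round; what a row does not reach only later rows make up. A row lasts 1/10 s, in which the tool goes at most 50 mm and 8.59 degrees, less where a joint would pass 70% of its speed; a pose out of reach is approached as far as the arm can. A call with a number of a shift or a turn outside -1 to 1 is refused whole. A call with a gripper value outside its range is refused whole. The fingers move at their own pace and stop on an object; "squeeze" is the grip in N (left out, the last holds). Time passes only in rows, so rows that repeat a pose let the fingers close. It gives the time, the measured TCP pose, the force and the opening at its end, in the units of the state.
- read_state(): the state, without advancing time (a new reading comes with each control period).
- read_camera(name): name is "side" or "top"; returns a dict with "frame" (420x560x3 uint8, red, green, blue), "K" (3x3 intrinsics, pixels), "rvec" (rotation vector, rad) and "tvec" (3), from world to camera coordinates, as OpenCV has them. Camera axes: x right, y down, z forward; pixel columns grow to the right and rows downward; lengths in m; the calibration is good to about 2 mm. A picture is of the moment at which its call begins. There is no depth.
- close_job(): hands the job in, once; it reports no verdict.
The state is a dict: "t": time; "q": joint angles; "dq": joint speeds; "joint_torque": joint torques, N m; "tool_pos": TCP position; "orientation": TCP orientation; "force": force on the tool from outside, world axes, zero at the start; "wrist_torque": the same for the moment, N m; "opening": finger opening in m.
Only numpy, scipy, OpenCV 4.12 (cv2) and the standard library are available. Lean on these libraries where they do the work, as an engineer would, in place of code of your own. Each camera call takes 0.05 s, during which the arm holds its last target.

## Task

Gently push the rim of the kit carousel round, with a fingertip and without gripping anything, until the stopwatch faces squarely out over the open front edge of the pine shelf, the long edge opposite its raised back strip. Then press the stopwatch's crown fully down to start it, and let it spring back. The stopwatch and the other kit must stay standing where they are in the carousel, nothing may be picked up, and the things beside the carousel must be left alone.

Things in the scene. Friction and masses are not known exactly. Their poses are not given: they have to be found in the camera images.
- shelf: Fixed low pine shelf, board 340 (x) x 840 (y) mm, top 60 mm above the table. Origin: centre of its underside, at table height. Its -x side is the open front edge (robot's side); along its +x (back) edge runs a raised strip 30 mm high and 18 mm thick. The carousel turns about the vertical through this origin.
- carousel: Grey plastic kit carousel 270 mm across, turning both ways without end or detents; about 1 N at the rim turns it and it stays where left. Origin: on its axis at the disc's underside, 72 mm above the table; z up. Disc 10 mm thick, edge lip 12 mm high above it. Its x axis points like the shelf's x when the stopwatch, on its -x side, faces front. Dividers 32 mm high make five equal bays.
- rim_post (a point): Top centre of one of five equal round rim posts, 18 mm across, 45 mm high above the disc (top 127 mm above the table), centred 132 mm from the axis; this one is on the carousel's +x, the others every 72 degrees, each at the end of a divider. A finger pushes the rim round on any post.
- stopwatch: Round plastic stopwatch 58 mm across and 20 mm thick, leaning back 15 degrees in a black stand with a base 52 x 56 mm, 84 mm high in all, 0.3 kg. It stands loose, with 4 mm play, in a seat with ribs 8 mm high moulded in its carousel bay. Origin: centre of the stand's underside, about 83 mm from the carousel's axis. Its -x axis is the way its face looks, outwards from the carousel; z up.
- crown_top (a point): Centre of the top of the stopwatch's crown, the round steel push button at its highest point, 18 mm across, about 166 mm above the table.
- crown (a joint): Travel of the crown in m: 0 is up, 0.005 is fully pressed; sprung, it takes about 5 N to press fully and comes back up when released. It moves down along a line that leans back 15 degrees like the watch.
- chalk_tin: Aluminium chalk tin, 64 mm across, 48 mm high, loose in a bay of the carousel (bays differ from start to start). Origin: centre of its underside, on the disc.
- tape_roll: Roll of white finger tape, 58 mm across, 38 mm high, loose, standing flat in a bay. Origin: centre of its underside.
- grip_ring: Dark rubber grip-training ring, 74 mm across, 18 mm thick, loose, lying in a bay. Origin: centre of its underside.
- carabiner: Aluminium carabiner 80 x 46 mm, 11 mm thick, loose, lying in a bay. Origin: centre of its underside.
- hub_collar: Steel spring collar threaded loosely on the stub in the middle of the carousel, which rises to 75 mm above the disc; it rests on the hub, 60 mm across, 40 mm above the disc: coil 62 mm across and 21 mm high, two arms reaching 82 mm from the axis along its +x, away from the stopwatch. Origin: coil axis, underside.
- shelf_collar: A like spring collar lying on the shelf beside the carousel. Origin: coil axis, underside.
- kettlebell: Black 4 kg kettlebell, 125 mm across, 186 mm high, standing at one end of the shelf (either end). Origin: centre of its foot.
- drink_bottle: Clear plastic drinking bottle, 70 mm across, 190 mm high, standing at the other end of the shelf. Origin: centre of its foot.
Things that resemble listed ones, but are neither listed nor needed, are in the scene too. Of the things that look like the stopwatch, the larger one is meant.

How it is judged:
On the way, in this order (a step that is already met when the one before it is completed fails the run):
1. the carousel has been turned until the stopwatch faces front, and stands still (y of stopwatch in the frame of shelf between -0.018 and 0.018 m and x of stopwatch in the frame of shelf below -0.06 m and angle between the x axis of stopwatch and the x axis of shelf, either way round below 0.21 rad and angular speed of carousel below 0.08 rad/s), for 0.3 s.
2. the crown is pressed down while the stopwatch faces front (y of stopwatch in the frame of shelf between -0.018 and 0.018 m and x of stopwatch in the frame of shelf below -0.06 m and angle between the x axis of stopwatch and the x axis of shelf, either way round below 0.21 rad and value of joint crown above 0.0035 m), for 0.04 s.
At the end, for the whole second after the job is handed in: Stopwatch faces the shelf front within 12 deg, 18 mm of its middle line, upright, under 20 mm from its place in the carousel; crown pressed 3.5 mm there, now up; carousel at rest with all its kit in it; collar, kettlebell and bottle moved under 30 mm, kettlebell and bottle upright (y of stopwatch in the frame of shelf between -0.018 and 0.018 m and x of stopwatch in the frame of shelf below -0.06 m and angle between the x axis of stopwatch and the x axis of shelf, either way round below 0.21 rad and x of stopwatch in the frame of carousel between -0.103 and -0.063 m and y of stopwatch in the frame of carousel between -0.02 and 0.02 m and angle between stopwatch's own z axis and vertical below 0.2 rad and value of joint crown below 0.001 m and angular speed of carousel below 0.05 rad/s and horizontal distance between each of chalk_tin, tape_roll, grip_ring, carabiner, hub_collar, stopwatch and carousel below 0.125 m and z of chalk_tin in the frame of carousel between -0.002 and 0.022 m and z of tape_roll in the frame of carousel between -0.002 and 0.022 m and z of grip_ring in the frame of carousel between -0.002 and 0.022 m and z of carabiner in the frame of carousel between -0.002 and 0.022 m and z of hub_collar in the frame of carousel between 0.038 and 0.062 m and z of stopwatch in the frame of carousel between -0.002 and 0.022 m and distance of each of shelf_collar, kettlebell, drink_bottle from where it was at the start of the episode below 0.03 m and angle between each of kettlebell, drink_bottle's own z axis and vertical below 0.3 rad); the robot touches nothing.
It fails at once if kit or stopwatch lifted 25 mm or more off the carousel, or carried or knocked out of it (z of any of chalk_tin, tape_roll, grip_ring, carabiner, stopwatch in the frame of carousel above 0.035 m or horizontal distance between any of chalk_tin, tape_roll, grip_ring, carabiner, hub_collar, stopwatch and carousel above 0.125 m or z of hub_collar in the frame of carousel above 0.075 m).
It fails at once if stopwatch shoved more than 20 mm out of its place in the carousel or tipped (not (x of stopwatch in the frame of carousel between -0.103 and -0.063 m and y of stopwatch in the frame of carousel between -0.02 and 0.02 m and angle between stopwatch's own z axis and vertical below 0.35 rad)).
It fails at once if carousel gripped or forced, over 35 N from the fingers (contact force between the fingers and carousel above 35 N).
It fails at once if loose kit gripped, over 15 N from the fingers (contact force between the fingers and chalk_tin above 15 N or contact force between the fingers and tape_roll above 15 N or contact force between the fingers and grip_ring above 15 N or contact force between the fingers and carabiner above 15 N or contact force between the fingers and hub_collar above 15 N or contact force between the fingers and shelf_collar above 15 N).
It fails at once if things beside the carousel disturbed (not (distance of each of shelf_collar, kettlebell, drink_bottle from where it was at the start of the episode below 0.03 m and angle between each of kettlebell, drink_bottle's own z axis and vertical below 0.35 rad)).
It also fails if it takes over 64 s, if anything falls off the work surface, if the arm or the gripper's body presses on something with over 40 N, if the wrist force passes 120 N, or if a joint passes its speed limit or range.

## Working session

There is one attempt and no reset: what is moved stays moved. The work goes in short steps, Python scripts to look and compute and a tool call to move; the robot and the scene stay as the last step left them, time stands still between calls to the robot, and variables do not carry over. Pictures are saved under pics/ and viewed, and the job is handed in when it is done.

Besides the shell and the picture viewer there is one more tool, called after ">>>" as name(argument=value, ...), one argument or row to a line, values as JSON. move_arm: Moves the arm, as the interface text tells. Shift numbers are shares of 10 cm and turn numbers shares of 180 degrees, none past 1 either way. Its arguments: {"type":"object","properties":{"series":{"type":"array","items":{"type":"array","items":{"type":"number"}}},"squeeze":{"type":"number"}},"required":["series"]}

```bash
ls; mkdir -p pics
python3 - <<'E'
from plant import *
import cv2
for n in("side","top"):
    c=read_camera(n); cv2.imwrite(f"pics/{n}0.png",c["frame"][:,:,::-1]); print(n,c["K"],c["rvec"],c["tvec"])
s=read_state(); print({k:s[k] for k in("t","tool_pos","orientation","opening","q","force")})
E
```

```text
pics
side [[400.5148432    0.         284.97656936]
 [  0.         400.5148432  209.37774169]
 [  0.           0.           1.        ]] [ 2.24960541 -0.41134966  0.16208017] [-0.48318433  0.22353422  0.83835205]
top [[494.15885007   0.         295.43309974]
 [  0.         494.15885007 208.81693453]
 [  0.           0.           1.        ]] [ 2.09584483 -2.13451734  0.21135364] [0.01827534 0.53047235 1.4587087 ]
{'t': 0.1, 'tool_pos': array([ 0.16444311, -0.5764827 ,  0.21767212]), 'orientation': array([-3.10966104e+00, -4.34687267e-01,  1.73073117e-04]), 'opening': 0.09288822078835439, 'q': array([-1.37842327e+00,  1.31113045e-01,  1.48917742e+00, -1.93826410e-05,
        1.52300264e+00, -8.53982151e-02]), 'force': array([0.37955972, 0.17774238, 0.48156824])}
```

View pics/side0.png

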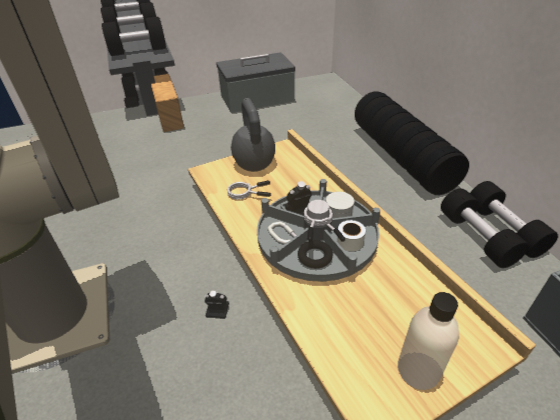

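View pics/top0.png

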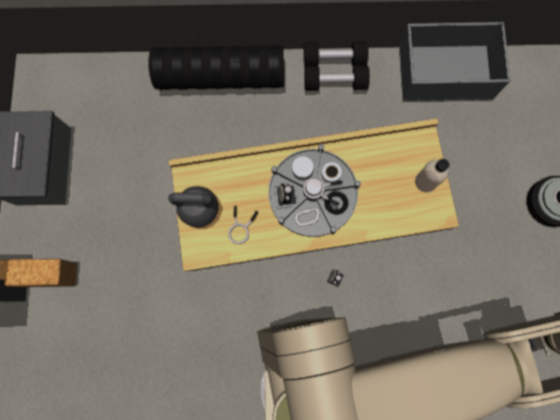

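The stopwatch could be the object in the carousel (side 298,197; top 287,195) or the small one on the table (side 217,302; top 336,278). I choose the larger one, in the carousel, and check it in a close crop.

Run:
```python
import cv2,numpy as np
a=cv2.imread("pics/side0.png")[165:285,245:395];b=cv2.imread("pics/top0.png")[140:250,215:365]
a=cv2.resize(a,(790,632)[:2],interpolation=cv2.INTER_CUBIC)[:600];b=cv2.resize(b,(750,550),interpolation=cv2.INTER_CUBIC)
cv2.imwrite("pics/side0c.png",a);cv2.imwrite("pics/top0c.png",b)
```

```text
(no output)
```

View pics/side0c.png

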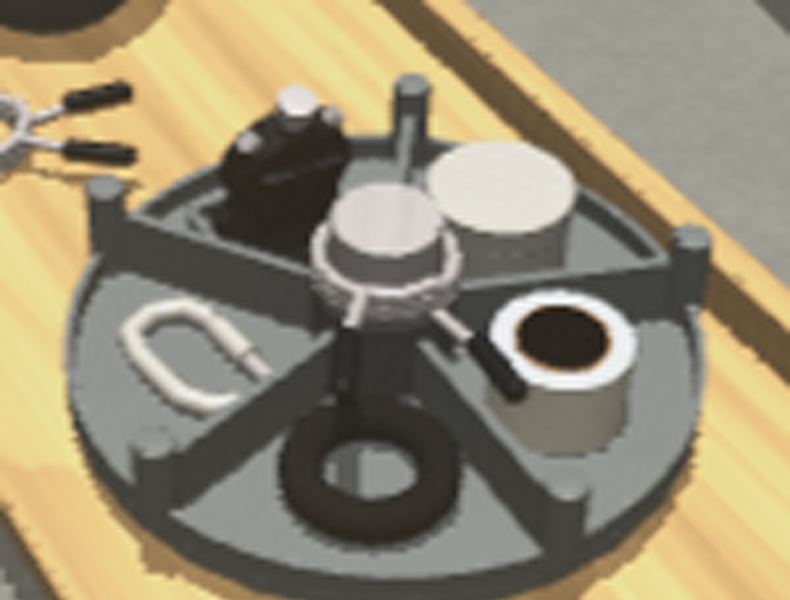

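View pics/top0c.png

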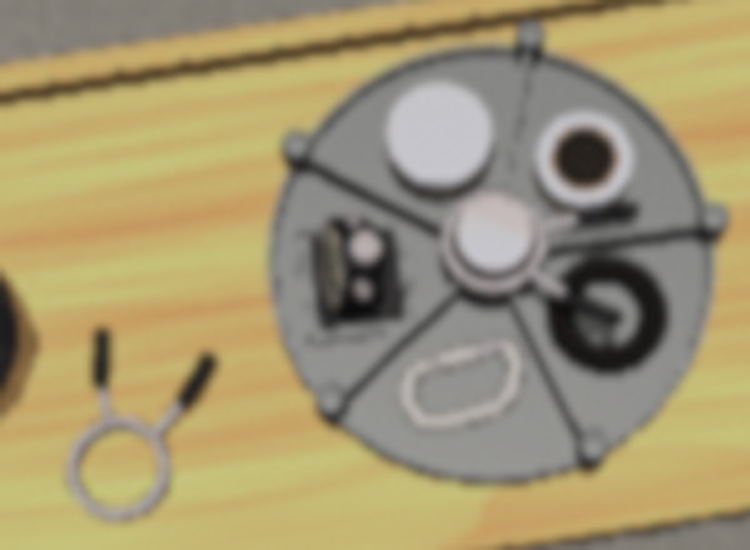

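```bash
cat > h.py <<'E'
import numpy as np,cv2
from scipy.optimize import least_squares
def ray(c,uv,z):
    R=cv2.Rodrigues(np.array(c["rvec"]))[0];t=np.array(c["tvec"]).ravel();C=-R.T@t
    d=R.T@np.linalg.inv(c["K"])@np.array([uv[0],uv[1],1.]);return (C+d*(z-C[2])/d[2])[:3]
def proj(c,P):
    return cv2.projectPoints(np.array(P,float).reshape(-1,3),np.array(c["rvec"]),np.array(c["tvec"]),np.array(c["K"]),None)[0].reshape(-1,2)
E
python3 - <<'E'
from plant import *
from h import *
c=read_camera("top");s=read_camera("side")
tp=[(274.2,169.2),(321,147.2),(357.6,183.2),(333.6,229.2),(281.4,220)]
def up(u,v): return (245+u*150/790,165+v*120/632)
sp=[up(*p) for p in[(412,85),(690,238),(568,490),(155,443),(107,187)]]
T=[ray(c,p,.127) for p in tp];S=[ray(s,p,.127) for p in sp]
for n,X in(("top",T),("side",S)):
    X=np.array(X); 
    r=least_squares(lambda p:(np.hypot(X[:,0]-p[0],X[:,1]-p[1])-.132),[X[:,0].mean(),X[:,1].mean()]);ce=r.x
    print(n,np.round(X[:,:2],4).tolist(),"centre",ce,"resid",r.fun.round(4),"ang",np.degrees(np.arctan2(X[:,1]-ce[1],X[:,0]-ce[0])).round(1))
for p in[(185,269),(457,227)]: print("front corner",ray(c,p,.06))
print("crown top",ray(c,(215+366/5,140+245/5),.166),ray(s,up(298,100),.166))
# corners front-left/right zoom
f=cv2.resize(c["frame"][190:290,150:480,::-1],None,fx=2.4,fy=2.4,interpolation=cv2.INTER_CUBIC);cv2.imwrite("pics/front.png",f)
E
```

```text
top [[0.6364, 0.0692], [0.7019, -0.071], [0.5891, -0.1754], [0.4537, -0.1003], [0.4835, 0.0498]] centre [ 0.57313313 -0.04555563] resid [-0.0009 -0.0008 -0.0012 -0.0006 -0.0011] ang [  61.1  -11.2  -83.  -155.4  133.2]
side [[0.6413, 0.069], [0.7048, -0.071], [0.5919, -0.1787], [0.458, -0.1011], [0.4884, 0.0505]] centre [ 0.57692706 -0.04674257] resid [ 0.0004 -0.0018  0.0008 -0.0012 -0.0005] ang [  60.9  -10.8  -83.5 -155.4  132.3]
front corner [0.35282163 0.34032687 0.06      ]
front corner [ 0.46425706 -0.47834843  0.06      ]
crown top [0.56585027 0.02820529 0.166     ] [0.56900252 0.03007028 0.166     ]
```

View pics/front.png

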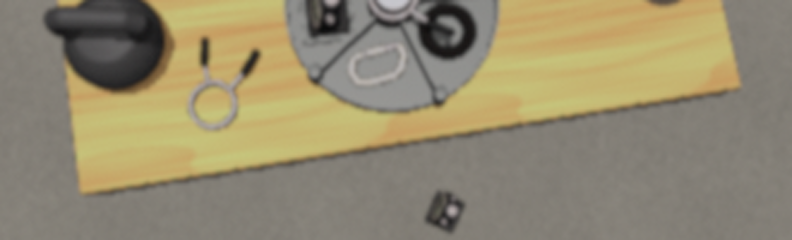

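```bash
cat >> h.py <<'E'
from scipy.spatial.transform import Rotation as Ro
def rel(s,P,Rw=None):
    """row for world target P and orientation Rw from the state s"""
    R0=Ro.from_rotvec(s["orientation"]);d=R0.inv().apply(np.array(P)-s["tool_pos"])
    r=np.zeros(3) if Rw is None else (R0.inv()*Rw).as_rotvec()
    return np.round(np.r_[d/.1,r/np.pi],3)
def down(yaw,tilt=0,lean=0):
    """tool x at yaw (deg), tool z down"""
    return Ro.from_euler("z",yaw,degrees=True)*Ro.from_euler("x",180,degrees=True)
E
python3 - <<'E'
from plant import *
from h import *
c=read_camera("top")
a=ray(c,(183.3,270.4),.06);b=ray(c,(458.3,226.7),.06);d=a-b
print("yaw shelf front",np.degrees(np.arctan2(-d[0],d[1])),np.linalg.norm(d))
a=ray(c,(170,160),.09);b=ray(c,(437,122),.09);d=a-b;print("back",np.degrees(np.arctan2(-d[0],d[1])))
mid=(ray(c,(183.3,270.4),.06)+ray(c,(458.3,226.7),.06))/2;print(mid+.17*np.array([np.cos(.136),np.sin(.136),0]))
print("kb",ray(c,(197,215),.1),"bottle",ray(c,(441,160),.25))
s=read_state();C=np.array([.575,-.046])
an=np.radians(-169);P=np.r_[C+.130*np.array([np.cos(an),np.sin(an)]),.2]
print(P,rel(s,P,down(an*180/np.pi-90+180+180)))
E
```

```text
yaw shelf front 8.001400873092283 0.8357572526816982
back 7.401458522307749
[ 0.57536388 -0.04548767  0.06      ]
kb [0.50800176 0.30006024 0.1       ] bottle [ 0.61818171 -0.38755434  0.25      ]
[ 0.44738847 -0.07080517  0.2       ] [ 4.108 -4.089  0.185 -0.    -0.    -0.473]
```

>>> move_arm(
  series=[
    [1,-1,0,0,0,0,-1],
    [1,-1,0,0,0,0,-1],
    [1,-1,0,0,0,0,-1],
  ],
  squeeze=5,
)

```text
t: 0.55
tool_pos: [0.2339, -0.4515, 0.2181]
orientation: [-3.11, -0.434, -0.0]
force: [0.6, -0.5, 1.2]
opening: 0.0738
```

>>> move_arm(
  series=[
    [1,-1,0,0,0,0,-1],
    [1,-1,0,0,0,0,-1],
    [1,-1,0,0,0,0,-1],
  ],
)

```text
t: 0.85
tool_pos: [0.3028, -0.3276, 0.2186]
orientation: [-3.111, -0.435, -0.001]
force: [1.1, 0.4, 0.5]
opening: 0.0498
```

>>> move_arm(
  series=[
    [1,-1,0,0,0,0,-1],
    [1,-1,0,0,0,0,-1],
    [1,-1,0,0,0,0,-1],
  ],
)

```text
t: 1.15
tool_pos: [0.3715, -0.204, 0.2188]
orientation: [3.111, 0.435, 0.001]
force: [-0.3, -2.1, -0.8]
opening: 0.0258
```

>>> move_arm(
  series=[
    [1,-1,0,0,0,0,-1],
    [1,-1,0,0,0,0,-1],
    [1,-1,0,0,0,0,-1],
    [1,-1,0,0,0,0,-1],
  ],
)

```text
t: 1.55
tool_pos: [0.441, -0.0784, 0.2187]
orientation: [-3.109, -0.444, -0.002]
force: [0.7, 0.4, -0.2]
opening: 0.0007
```

>>> move_arm(
  series=[
    [0.1,-0.1,0,0,0,-0.47,-1],
    [0.1,-0.1,0,0,0,-0.47,-1],
    [0.1,-0.1,0,0,0,-0.47,-1],
    [0.1,-0.1,0,0,0,-0.47,-1],
    [0.1,-0.1,0,0,0,-0.47,-1],
    [0.1,-0.1,0,0,0,-0.47,-1],
    [0.1,-0.1,0,0,0,-0.47,-1],
    [0.1,-0.1,0,0,0,-0.47,-1],
  ],
)

```text
t: 2.35
tool_pos: [0.446, -0.0711, 0.2186]
orientation: [2.316, 2.122, -0.001]
force: [0.5, 0.4, 0.1]
opening: 0.0004
```

Run:
```python
from plant import *
from h import *
s=read_state();C=np.array([.575,-.046]);print(s)
an=np.radians(-169);P=np.r_[C+.130*np.array([np.cos(an),np.sin(an)]),.15]
print(P,rel(s,P,down(101)))
```

```text
{'t': 2.35, 'q': array([-2.71310508e-01, -2.81879532e-01,  1.87984664e+00, -3.75326028e-04,
        1.54385381e+00, -1.83802134e-01]), 'dq': array([ 4.30907260e-04,  5.68671878e-04, -7.00402724e-04,  2.96891784e-04,
        1.48294124e-03, -1.48917517e+00]), 'joint_torque': array([ 3.44274531e-04, -3.48836517e+01, -4.93518162e+01,  6.77811191e-02,
        2.92255642e-02,  3.14351924e+00]), 'tool_pos': array([ 0.44603436, -0.07107619,  0.21856453]), 'orientation': array([ 2.31646729e+00,  2.12215742e+00, -6.89801653e-04]), 'force': array([0.54684737, 0.39352551, 0.05568179]), 'wrist_torque': array([ 0.01371026, -0.07557285,  0.0442782 ]), 'opening': 0.00039808623597394847}
[ 0.44738847 -0.07080517  0.15      ] [ 0.004  0.013  0.686 -0.     0.    -0.089]
```

>>> move_arm(
  series=[
    [0,0.01,0.3,0,0,-0.09,-1],
    [0,0.01,0.6,0,0,-0.09,-1],
    [0,0.01,0.8,0,0,-0.09,-1],
    [0,0.01,1.0,0,0,-0.09,-1],
    [0,0.01,1.0,0,0,-0.09,-1],
  ],
)

```text
t: 2.85
tool_pos: [0.4449, -0.0704, 0.1156]
orientation: [-1.999, -2.417, 0.004]
force: [-0.9, 1.2, 0.1]
opening: 0.0005
```

Run:
```python
from plant import *
from h import *
s=read_state();print(s["tool_pos"],s["orientation"],s["force"])
for n,b in(("side",(165,285,215,395)),("top",(140,250,215,365))):
    f=read_camera(n)["frame"][b[0]:b[1],b[2]:b[3],::-1];cv2.imwrite(f"pics/{n}1.png",cv2.resize(f,None,fx=4,fy=4,interpolation=cv2.INTER_CUBIC))
```

```text
[ 0.44487198 -0.07044559  0.11561471] [-1.99864015 -2.41743229  0.00396955] [-0.92006712  1.21095996  0.12378038]
```

View pics/side1.png

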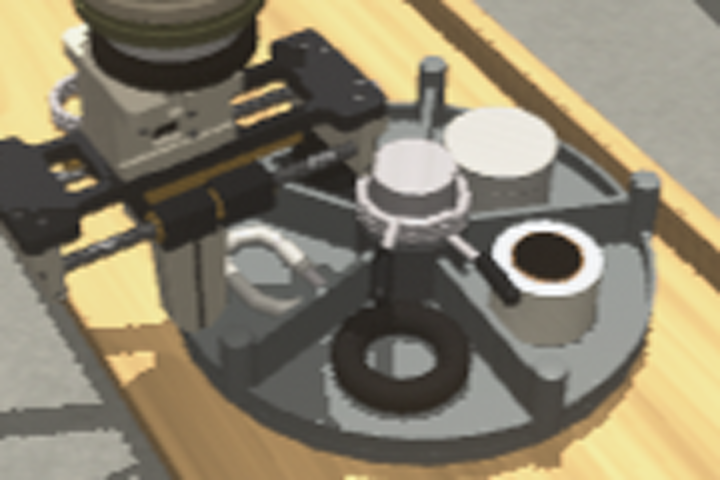

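View pics/top1.png

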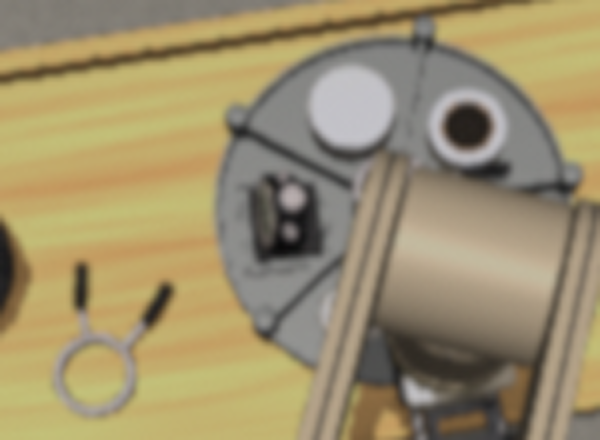

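```bash
cat > arc.py <<'E'
import sys
from plant import *
from h import *
C=np.array([.575,-.046])
def pose(a,r=.130,z=.107):
    an=np.radians(a);return np.r_[C+r*np.array([np.cos(an),np.sin(an)]),z],down(a+270)
s=read_state();print(s["tool_pos"],s["force"])
# chain of calls: start from given angles lists
seq=eval(sys.argv[1])
cur=None
for k,call in enumerate(seq):
    if cur is None: b=s
    else:
        p,R=pose(cur);b={"tool_pos":p,"orientation":R.as_rotvec()}
    print(k,[[*map(lambda x:round(float(x),3)+0.0,rel(b,*pose(a))),-1] for a in call]);cur=call[-1]
E
python3 arc.py "[[-169,-167,-165,-163,-161,-158.5,-156,-153],[-150,-147,-144,-141,-138,-135,-132,-129],[-126,-123,-120,-117,-114,-111,-108,-105],[-102,-99,-96,-93,-90.5,-88.5,-87,-86]]"
```

```text
[ 0.44705196 -0.07081575  0.11885324] [ 0.49085277 -0.04453604  0.58676014]
0 [[-0.001, 0.003, 0.119, 0.0, 0.0, -0.001, -1], [-0.046, 0.004, 0.119, 0.0, 0.0, -0.012, -1], [-0.091, 0.007, 0.119, 0.0, 0.0, -0.023, -1], [-0.136, 0.011, 0.118, 0.0, 0.0, -0.034, -1], [-0.181, 0.017, 0.118, 0.0, 0.0, -0.045, -1], [-0.237, 0.026, 0.118, 0.0, 0.0, -0.059, -1], [-0.293, 0.038, 0.118, 0.0, 0.0, -0.073, -1], [-0.359, 0.055, 0.118, 0.0, 0.0, -0.09, -1]]
1 [[-0.068, 0.002, 0.0, 0.0, 0.0, -0.017, -1], [-0.136, 0.007, 0.0, 0.0, 0.0, -0.033, -1], [-0.203, 0.016, 0.0, 0.0, 0.0, -0.05, -1], [-0.27, 0.028, 0.0, 0.0, 0.0, -0.067, -1], [-0.336, 0.044, 0.0, 0.0, 0.0, -0.083, -1], [-0.402, 0.064, 0.0, 0.0, 0.0, -0.1, -1], [-0.466, 0.086, 0.0, 0.0, 0.0, -0.117, -1], [-0.529, 0.112, 0.0, 0.0, 0.0, -0.133, -1]]
2 [[-0.068, 0.002, 0.0, 0.0, 0.0, -0.017, -1], [-0.136, 0.007, 0.0, 0.0, 0.0, -0.033, -1], [-0.203, 0.016, 0.0, 0.0, 0.0, -0.05, -1], [-0.27, 0.028, 0.0, 0.0, 0.0, -0.067, -1], [-0.336, 0.044, 0.0, 0.0, 0.0, -0.083, -1], [-0.402, 0.064, 0.0, 0.0, 0.0, -0.1, -1], [-0.466, 0.086, 0.0, 0.0, 0.0, -0.117, -1], [-0.529, 0.112, 0.0, 0.0, 0.0, -0.133, -1]]
3 [[-0.068, 0.002, 0.0, 0.0, 0.0, -0.017, -1], [-0.136, 0.007, 0.0, 0.0, 0.0, -0.033, -1], [-0.203, 0.016, 0.0, 0.0, 0.0, -0.05, -1], [-0.27, 0.028, 0.0, 0.0, 0.0, -0.067, -1], [-0.325, 0.041, 0.0, 0.0, 0.0, -0.081, -1], [-0.369, 0.054, 0.0, 0.0, 0.0, -0.092, -1], [-0.402, 0.064, 0.0, 0.0, 0.0, -0.1, -1], [-0.423, 0.071, 0.0, 0.0, 0.0, -0.106, -1]]
```

>>> move_arm(
  series=[
    [0,0,0.12,0,0,0,-1],
    [-0.05,0,0.12,0,0,-0.012,-1],
    [-0.09,0.007,0.12,0,0,-0.023,-1],
    [-0.135,0.01,0.12,0,0,-0.034,-1],
    [-0.18,0.017,0.12,0,0,-0.045,-1],
    [-0.235,0.026,0.12,0,0,-0.06,-1],
    [-0.295,0.04,0.12,0,0,-0.073,-1],
    [-0.36,0.055,0.12,0,0,-0.09,-1],
  ],
)

```text
t: 3.75
tool_pos: [0.4601, -0.1049, 0.1071]
orientation: [1.637, 2.68, 0.001]
force: [0.2, 0.6, -0.7]
opening: 0.0005
```

Run:
```python
from plant import *
from h import *
s=read_state();print(s["tool_pos"],s["orientation"],s["force"])
f=read_camera("side")["frame"][165:285,215:395,::-1];cv2.imwrite("pics/side2.png",cv2.resize(f,None,fx=4,fy=4,interpolation=cv2.INTER_CUBIC))
```

```text
[ 0.46013355 -0.10488606  0.10708975] [1.63672995e+00 2.68039640e+00 9.34448483e-04] [ 0.23913426  0.63328108 -0.65126239]
```

View pics/side2.png

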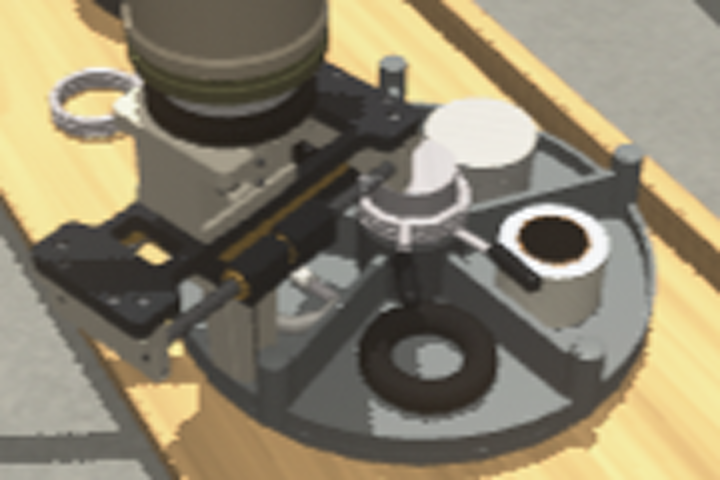

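The rim turns: the post went from (238,345) to (275,360) in the crop. I keep pushing.

>>> move_arm(
  series=[
    [-0.07,0.002,0,0,0,-0.017,-1],
    [-0.135,0.007,0,0,0,-0.033,-1],
    [-0.2,0.016,0,0,0,-0.05,-1],
    [-0.27,0.028,0,0,0,-0.067,-1],
    [-0.335,0.044,0,0,0,-0.083,-1],
    [-0.4,0.064,0,0,0,-0.1,-1],
    [-0.465,0.086,0,0,0,-0.117,-1],
    [-0.53,0.112,0,0,0,-0.133,-1],
  ],
)

```text
t: 4.6
tool_pos: [0.4941, -0.147, 0.107]
orientation: [1.047, 2.962, 0.0]
force: [-0.8, 1.0, 0.0]
opening: 0.0003
```

>>> move_arm(
  series=[
    [-0.07,0.002,0,0,0,-0.017,-1],
    [-0.135,0.007,0,0,0,-0.033,-1],
    [-0.2,0.016,0,0,0,-0.05,-1],
    [-0.27,0.028,0,0,0,-0.067,-1],
    [-0.335,0.044,0,0,0,-0.083,-1],
    [-0.4,0.064,0,0,0,-0.1,-1],
    [-0.465,0.086,0,0,0,-0.117,-1],
    [-0.53,0.112,0,0,0,-0.133,-1],
  ],
)

```text
t: 5.4
tool_pos: [0.5422, -0.1717, 0.1069]
orientation: [0.41, 3.115, -0.001]
force: [-1.5, 0.4, -0.2]
opening: 0.0005
```

>>> move_arm(
  series=[
    [-0.07,0.002,0,0,0,-0.017,-1],
    [-0.135,0.007,0,0,0,-0.033,-1],
    [-0.2,0.016,0,0,0,-0.05,-1],
    [-0.27,0.028,0,0,0,-0.067,-1],
    [-0.325,0.041,0,0,0,-0.081,-1],
    [-0.37,0.054,0,0,0,-0.092,-1],
    [-0.4,0.064,0,0,0,-0.1,-1],
    [-0.42,0.071,0,0,0,-0.106,-1],
  ],
)

```text
t: 6.2
tool_pos: [0.5846, -0.1756, 0.1068]
orientation: [-0.111, 3.139, -0.0]
force: [-0.3, -1.3, -0.3]
opening: 0.0003
```

Run:
```python
from plant import *
from h import *
s=read_state();print(s["tool_pos"],s["orientation"],s["force"],s["q"])
for n,b in(("side",(165,285,215,395)),("top",(140,250,215,365))):
    f=read_camera(n)["frame"][b[0]:b[1],b[2]:b[3],::-1];cv2.imwrite(f"pics/{n}3.png",cv2.resize(f,None,fx=4,fy=4,interpolation=cv2.INTER_CUBIC))
```

```text
[ 0.58460975 -0.17557807  0.1068176 ] [-1.11279258e-01  3.13934062e+00 -4.17502624e-04] [-0.34473602 -1.26811493 -0.29895466] [-3.75658521e-01  2.34486367e-01  1.57907580e+00 -1.35613709e-04
  1.32766724e+00 -2.01728595e+00]
```

View pics/side3.png

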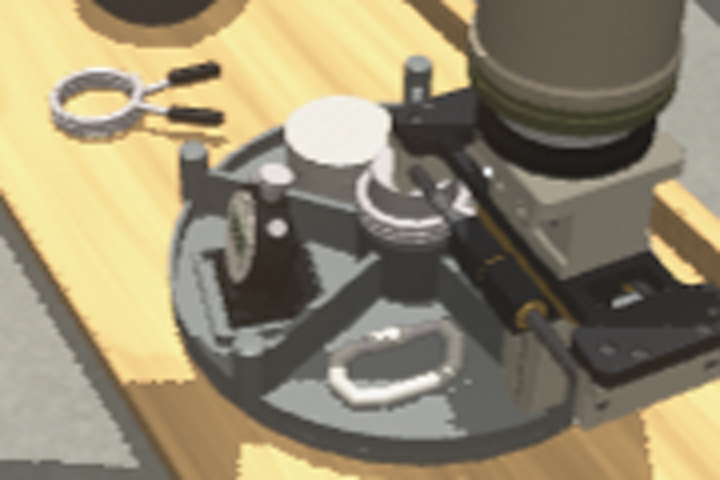

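View pics/top3.png

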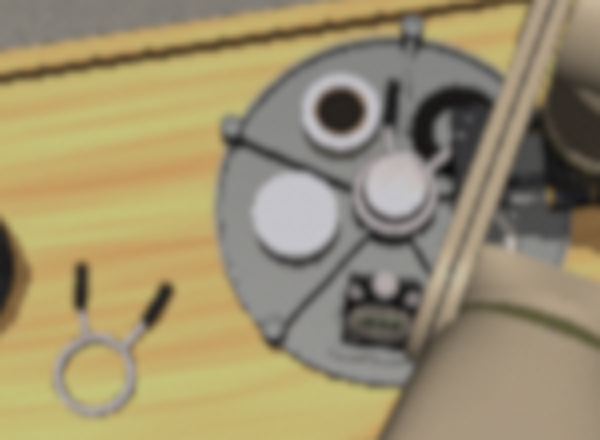

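The stopwatch has nearly come to the front (top crop 380,310), with posts at (232,130), (412,25) and (274,330). I work out the remaining angle.

```bash
cat > ang.py <<'E'
from plant import *
from h import *
import sys
c=read_camera("top");C=np.array([.5735,-.0455])
for u,v in eval(sys.argv[1]):
    p=ray(c,(215+u/4,140+v/4),.127)[:2]-C;print(np.hypot(*p).round(4),np.degrees(np.arctan2(p[1],p[0])).round(1))
E
python3 ang.py "[(232,130),(412,25),(274,330)]"; python3 arc.py "[[-85,-83.5,-82,-80.5,-79,-78,-77.2,-76.8],[-75.5,-74,-73,-72.4,-72,-71.8]]"
```

```text
0.1296 65.9
0.1326 -7.2
0.1322 137.5
[ 0.58449998 -0.17538583  0.1067424 ] [-0.72124491  0.62917262  0.58035562]
0 [[-0.018, -0.002, -0.003, 0.0, 0.0, -0.006, -1], [-0.052, -0.001, -0.003, 0.0, 0.0, -0.014, -1], [-0.086, 0.0, -0.003, 0.0, 0.0, -0.022, -1], [-0.12, 0.003, -0.003, 0.0, 0.0, -0.031, -1], [-0.154, 0.007, -0.003, 0.0, 0.0, -0.039, -1], [-0.176, 0.01, -0.003, 0.0, 0.0, -0.044, -1], [-0.194, 0.013, -0.003, 0.0, 0.0, -0.049, -1], [-0.203, 0.014, -0.003, 0.0, 0.0, -0.051, -1]]
1 [[-0.029, 0.0, 0.0, 0.0, 0.0, -0.007, -1], [-0.064, 0.002, 0.0, 0.0, 0.0, -0.016, -1], [-0.086, 0.003, 0.0, 0.0, 0.0, -0.021, -1], [-0.1, 0.004, 0.0, 0.0, 0.0, -0.024, -1], [-0.109, 0.005, 0.0, 0.0, 0.0, -0.027, -1], [-0.113, 0.005, 0.0, 0.0, 0.0, -0.028, -1]]
```

>>> move_arm(
  series=[
    [-0.018,0,0,0,0,-0.006,-1],
    [-0.05,0,0,0,0,-0.014,-1],
    [-0.085,0,0,0,0,-0.022,-1],
    [-0.12,0.003,0,0,0,-0.031,-1],
    [-0.155,0.007,0,0,0,-0.039,-1],
    [-0.175,0.01,0,0,0,-0.044,-1],
    [-0.195,0.013,0,0,0,-0.049,-1],
    [-0.205,0.014,0,0,0,-0.051,-1],
  ],
)

```text
t: 7.15
tool_pos: [0.6049, -0.1726, 0.1066]
orientation: [0.363, -3.121, -0.0]
force: [-2.0, -0.7, -0.7]
opening: 0.0005
```

>>> move_arm(
  series=[
    [-0.03,0,0,0,0,-0.007,-1],
    [-0.065,0.002,0,0,0,-0.016,-1],
    [-0.085,0.003,0,0,0,-0.021,-1],
    [-0.1,0.004,0,0,0,-0.024,-1],
    [-0.11,0.005,0,0,0,-0.027,-1],
    [-0.115,0.005,0,0,0,-0.028,-1],
    [-0.115,0.005,0,0,0,-0.028,-1],
  ],
)

```text
t: 7.85
tool_pos: [0.6159, -0.1694, 0.1067]
orientation: [-0.498, 3.102, 0.0]
force: [-0.4, -0.8, -1.0]
opening: 0.0005
```

Run:
```python
from plant import *
from h import *
s=read_state();print(s["tool_pos"],s["orientation"],s["force"],s["q"])
for n,b in(("side",(165,285,215,395)),("top",(140,250,215,365))):
    f=read_camera(n)["frame"][b[0]:b[1],b[2]:b[3],::-1];cv2.imwrite(f"pics/{n}4.png",cv2.resize(f,None,fx=4,fy=4,interpolation=cv2.INTER_CUBIC))
```

```text
[ 0.61585647 -0.16943406  0.10665251] [-4.98389495e-01  3.10165609e+00  1.26557083e-04] [-0.44360754 -0.82245639 -1.02120794] [-3.48806249e-01  3.07535730e-01  1.49256060e+00  1.47178862e-04
  1.34140457e+00 -2.23828215e+00]
```

View pics/top4.png

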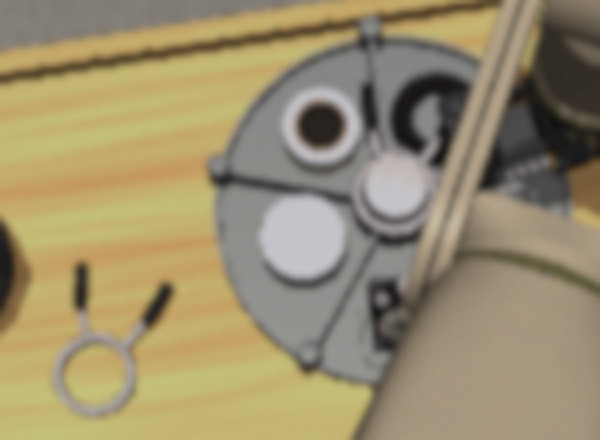

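View pics/side4.png

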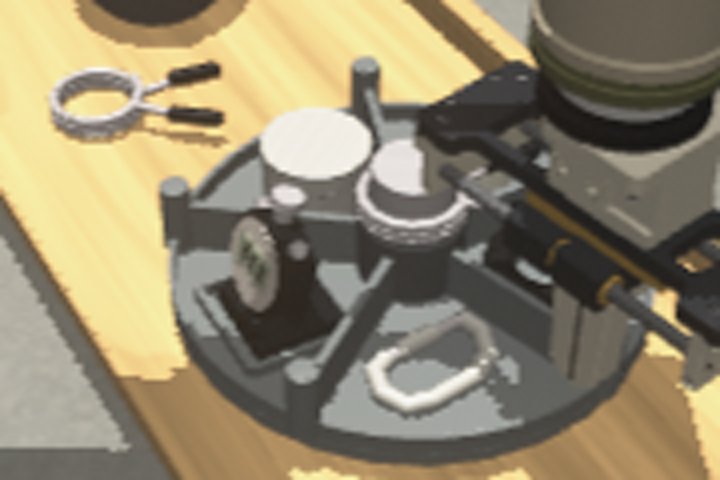

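```bash
python3 ang.py "[(218,168),(370,28),(311,354)]"
python3 - <<'E'
from plant import *
from h import *
c=read_camera("side")
for p in[(288,196)]: print("crown",ray(c,(215+p[0]/4,165+p[1]/4),.166))
for p in[(175,187),(365,67),(304,370)]:
    q=ray(c,(215+p[0]/4,165+p[1]/4),.127)[:2]-[.577,-.0467];print(np.degrees(np.arctan2(q[1],q[0])))
E
```

```text
0.1312 79.4
0.1306 6.5
0.1315 151.4
crown [ 0.50336339 -0.05290113  0.166     ]
150.22178442956667
78.83728552802175
-137.7668055522783
```

The posts agree at about 79°, against a target of about 79.8°, so the stopwatch faces front. Next I back off the post, rise and go over the crown.

>>> move_arm(
  series=[
    [0.05,0,0,0,0,0,-1],
    [0.12,0,0,0,0,0,-1],
    [0.12,0,-0.3,0,0,0,-1],
    [0.12,0,-0.7,0,0,0,-1],
    [0.12,0,-1,0,0,0,-1],
    [0.12,0,-1,0,0,0,-1],
  ],
)

```text
t: 8.65
tool_pos: [0.6067, -0.1745, 0.2132]
orientation: [-0.497, 3.094, -0.007]
force: [-0.1, -0.2, 0.6]
opening: 0.0008
```

Run:
```python
from plant import *
from h import *
s=read_state();print(s["tool_pos"],s["force"])
print(rel(s,[.501,-.054,.207],down(98)))
f=read_camera("side")["frame"][165:285,215:395,::-1];cv2.imwrite("pics/side5.png",cv2.resize(f,None,fx=4,fy=4,interpolation=cv2.INTER_CUBIC))
```

```text
[ 0.60671744 -0.1745299   0.2132356 ] [-0.09392686 -0.24692788  0.59863208]
[6.270e-01 1.476e+00 4.900e-02 1.000e-03 3.000e-03 5.570e-01]
```

View pics/side5.png

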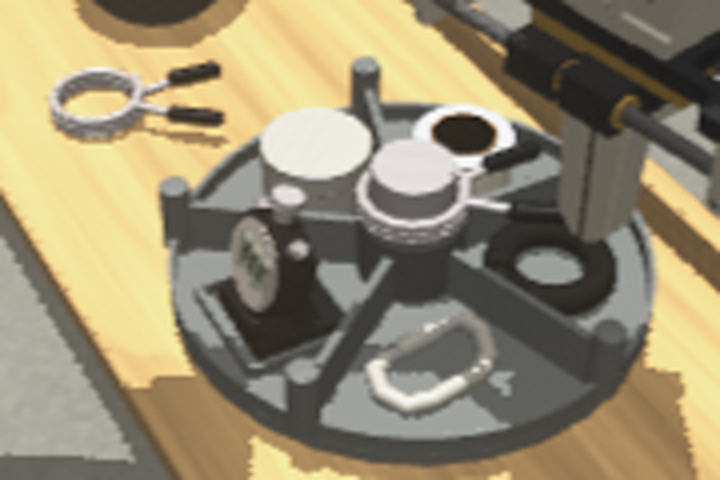

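>>> move_arm(
  series=[
    [0.2,0.5,-0.05,0,0,0,-1],
    [0.45,1,-0.05,0,0,0,-1],
    [0.63,1,-0.05,0,0,0,-1],
    [0.63,1,-0.05,0,0,0,-1],
  ],
)

```text
t: 9.1
tool_pos: [0.5101, -0.0968, 0.2098]
orientation: [0.5, -3.098, -0.002]
force: [0.2, -0.1, 0.5]
opening: 0.0005
```

>>> move_arm(
  series=[
    [0,0.2,0,0,0,0.04,-1],
    [0,0.47,0,0,0,0.08,-1],
    [0,0.47,0,0,0,0.12,-1],
    [0,0.47,0,0,0,0.17,-1],
    [0,0.47,0,0,0,0.22,-1],
    [0,0.47,0,0,0,0.26,-1],
    [0,0.47,0,0,0,0.3,-1],
    [0,0.47,0,0,0,0.35,-1],
  ],
)

```text
t: 9.9
tool_pos: [0.4983, -0.0537, 0.2103]
orientation: [-1.194, -2.904, 0.0]
force: [0.1, -0.1, 1.3]
opening: 0.0005
```

```bash
cat > pr.py <<'E'
from plant import *
from h import *
sy=np.radians(7.5);ex=np.array([np.cos(sy),np.sin(sy),0]);ey=np.array([-np.sin(sy),np.cos(sy),0])
t=np.radians(15);ax=np.array([0,0,1])*np.cos(t)+ex*np.sin(t)   # crown axis, up
z=-ax;x=ey;y=np.cross(z,x);Rp=Ro.from_matrix(np.c_[x,y,z])
crown=np.array([.501,-.054,.166])
E
python3 - <<'E'
from pr import *
s=read_state();print(s["tool_pos"],s["force"],s["q"])
print(rel(s,crown+.03*ax,Rp))
E
```

```text
[ 0.49827723 -0.05371704  0.21030155] [ 0.11277928 -0.06132014  1.2525461 ] [-2.09727800e-01 -1.33943268e-01  1.76740592e+00 -4.79870157e-06
  1.50978028e+00 -1.00070273e+00]
[-0.069  0.079  0.153  0.08   0.027  0.209]
```

>>> move_arm(
  series=[
    [-0.07,0.08,0,0.03,0.01,0.08,-1],
    [-0.07,0.08,0,0.06,0.02,0.16,-1],
    [-0.07,0.08,0.05,0.08,0.027,0.209,-1],
    [-0.07,0.08,0.1,0.08,0.027,0.209,-1],
    [-0.07,0.08,0.153,0.08,0.027,0.209,-1],
    [-0.07,0.08,0.153,0.08,0.027,0.209,-1],
    [-0.07,0.08,0.153,0.08,0.027,0.209,-1],
  ],
)

```text
t: 10.6
tool_pos: [0.509, -0.0528, 0.1952]
orientation: [-1.94, -2.231, 0.293]
force: [-0.4, -0.3, 0.2]
opening: 0.0005
```

Run:
```python
from pr import *
s=read_state();print(s["tool_pos"],s["force"])
print(rel(s,crown+.03*ax,Rp), rel(s,crown,Rp))
c=read_camera("side");f=c["frame"][145:265,215:365,::-1];cv2.imwrite("pics/side6.png",cv2.resize(f,None,fx=5,fy=5,interpolation=cv2.INTER_CUBIC))
print((proj(c,[s["tool_pos"],crown])-[215,145])*5)
```

```text
[ 0.50895917 -0.05281543  0.19517569] [-0.39907243 -0.30505247  0.1788226 ]
[-0.001 -0.002  0.003  0.     0.001  0.003] [-0.001 -0.002  0.303  0.     0.001  0.003]
[[371.86290925 286.72684357]
 [355.51011011 348.06260376]]
```

View pics/side6.png

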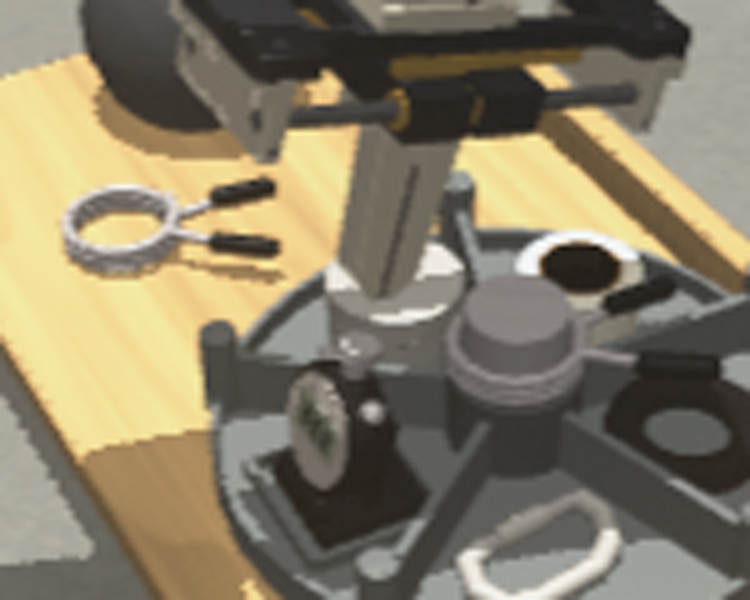

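The fingertip (377,292) is lined up along the crown's axis above the crown (360,345).

>>> move_arm(
  series=[
    [0,0,0.1,0,0,0,-1],
    [0,0,0.2,0,0,0,-1],
    [0,0,0.25,0,0,0,-1],
    [0,0,0.28,0,0,0,-1],
    [0,0,0.28,0,0,0,-1],
  ],
)

```text
t: 11.15
tool_pos: [0.5014, -0.0536, 0.1688]
orientation: [-1.943, -2.228, 0.294]
force: [-0.1, -0.1, 0.7]
opening: 0.0004
```

>>> move_arm(
  series=[
    [0,0,0.01,0,0,0,-1],
    [0,0,0.02,0,0,0,-1],
    [0,0,0.03,0,0,0,-1],
    [0,0,0.04,0,0,0,-1],
  ],
)

```text
t: 11.55
tool_pos: [0.5013, -0.0537, 0.1658]
orientation: [-1.944, -2.229, 0.292]
force: [0.4, -0.3, 3.8]
opening: 0.0004
```

>>> move_arm(
  series=[
    [0,0,0.01,0,0,0,-1],
    [0,0,0.02,0,0,0,-1],
    [0,0,0.02,0,0,0,-1],
  ],
)

```text
t: 11.85
tool_pos: [0.5007, -0.0538, 0.1637]
orientation: [-1.944, -2.229, 0.293]
force: [1.5, 0.8, 5.0]
opening: 0.0006
```

>>> move_arm(
  series=[
    [0,0,0.01,0,0,0,-1],
    [0,0,0.02,0,0,0,-1],
    [0,0,0.02,0,0,0,-1],
  ],
)

```text
t: 12.15
tool_pos: [0.5005, -0.0538, 0.1626]
orientation: [-1.944, -2.23, 0.292]
force: [0.5, 1.3, 10.1]
opening: 0.0005
```

>>> move_arm(
  series=[
    [0,0,0.01,0,0,0,-1],
    [0,0,0.01,0,0,0,-1],
  ],
)

```text
t: 12.35
tool_pos: [0.5005, -0.054, 0.1625]
orientation: [-1.945, -2.23, 0.292]
force: [-1.0, 2.2, 14.6]
opening: 0.0004
```

Run:
```python
from pr import *
s=read_state();print(s["tool_pos"],s["force"])
c=read_camera("side");f=c["frame"][185:265,235:335,::-1];cv2.imwrite("pics/side7.png",cv2.resize(f,None,fx=7,fy=7,interpolation=cv2.INTER_CUBIC))
```

```text
[ 0.5004721  -0.05398232  0.16253906] [-1.04223378  2.17538417 14.63608386]
```

View pics/side7.png

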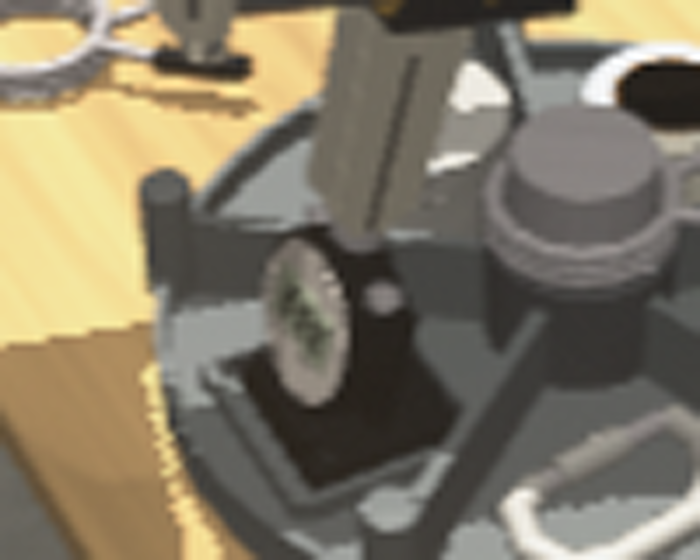

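The force rose past 5 N to 14.6 N with no more travel, so the crown is bottomed. I release along its axis.

>>> move_arm(
  series=[
    [0,0,-0.05,0,0,0,-1],
    [0,0,-0.12,0,0,0,-1],
    [0,0,-0.3,0,0,0,-1],
    [0,0,-0.6,0,0,0,-1],
    [0,0,-1,0,0,0,-1],
    [0,0,-1,0,0,0,-1],
  ],
)

```text
t: 13.0
tool_pos: [0.5279, -0.0505, 0.2625]
orientation: [-1.948, -2.234, 0.287]
force: [1.0, -0.6, 0.6]
opening: 0.0003
```

Run:
```python
from pr import *
s=read_state();print(s["tool_pos"],s["force"])
print(rel(s,s["tool_pos"]+[-.08,-.25,0]))
for n,b in(("side",(165,285,215,395)),("top",(140,250,215,365))):
    f=read_camera(n)["frame"][b[0]:b[1],b[2]:b[3],::-1];cv2.imwrite(f"pics/{n}8.png",cv2.resize(f,None,fx=4,fy=4,interpolation=cv2.INTER_CUBIC))
```

```text
[ 0.52788423 -0.05051114  0.26252667] [ 1.03212463 -0.63481855  0.63093082]
[-2.368 -1.095  0.291  0.     0.     0.   ]
```

View pics/side8.png

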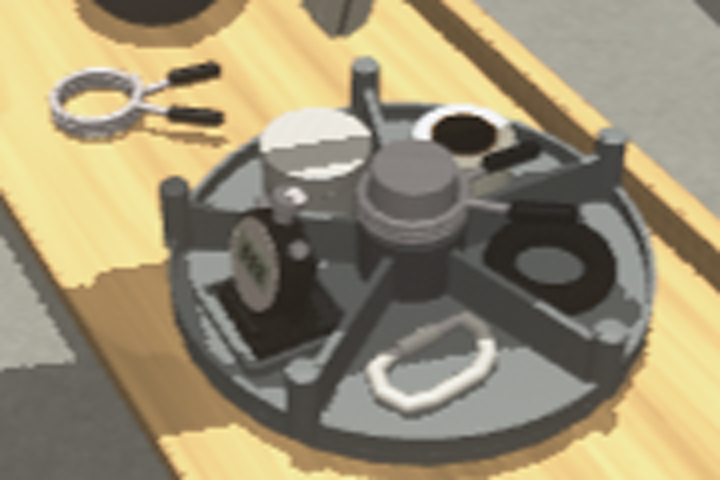

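>>> move_arm(
  series=[
    [-0.4,-0.2,0,0,0,0,-1],
    [-0.8,-0.5,0,0,0,0,-1],
    [-1,-0.8,0,0,0,0,-1],
    [-1,-0.8,0,0,0,0,-1],
  ],
)

```text
t: 13.5
tool_pos: [0.4594, -0.1625, 0.2774]
orientation: [-1.947, -2.223, 0.295]
force: [0.6, 0.3, 0.5]
opening: 0.0007
```

>>> move_arm(
  series=[
    [-0.4,-0.2,0,0,0,0,-1],
    [-0.8,-0.4,0,0,0,0,-1],
    [-1,-0.4,0,0,0,0,-1],
    [-1,-0.4,0,0,0,0,-1],
  ],
)

```text
t: 13.9
tool_pos: [0.4366, -0.2657, 0.2864]
orientation: [-1.945, -2.224, 0.294]
force: [0.1, 1.0, -0.8]
opening: 0.0008
```

Run:
```python
from pr import *
s=read_state();print(s["t"],s["tool_pos"],s["force"])
f=read_camera("top")["frame"][140:250,215:365,::-1];cv2.imwrite(f"pics/top9.png",cv2.resize(f,None,fx=4,fy=4,interpolation=cv2.INTER_CUBIC))
f=read_camera("side")["frame"];cv2.imwrite("pics/side9.png",f[:,:,::-1])
```

```text
13.9 [ 0.43658169 -0.26568536  0.2864286 ] [ 0.07931888  0.99865102 -0.82452383]
```

View pics/top9.png

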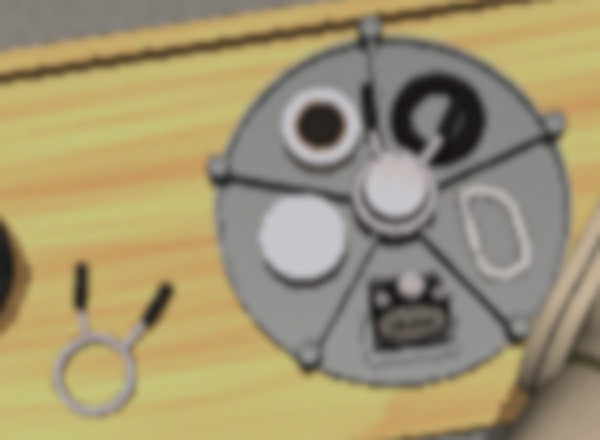

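View pics/side9.png

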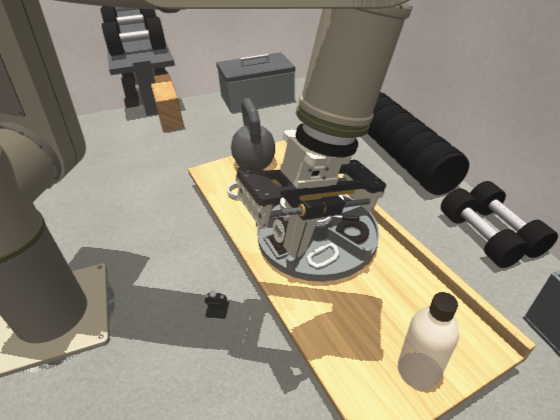

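```bash
python3 ang.py "[(218,168),(371,28),(311,354),(555,123),(518,327)]"
python3 - <<'E'
from pr import *
c=read_camera("top");p=ray(c,(215+411/4,140+285/4),.166)[:2]-[.5735,-.0455];print("crown rel shelf x,y",p@ex[:2],p@ey[:2])
print(close_job())
E
```

```text
0.1312 79.4
0.1305 6.2
0.1315 151.4
0.1316 -65.9
0.1315 -138.5
crown rel shelf x,y -0.0743704756278915 0.0009483718509672202
the job is handed in; nothing more can be done
None
```

I turned the carousel about 90° by pushing one rim post with the closed fingertip, until the stopwatch faced the open front edge. I then pressed the crown along its lean and let go. The job is handed in; it reports no verdict.

- **Facing:** The five posts put the carousel about 1–2° short of square to the front edge, and the crown is about 1 mm off the shelf's middle line. The two cameras differ by about 1° and 4 mm.
- **Crown:** It stopped at about 5 mm of travel with the force rising to 14.6 N. In the side picture it was back up after release.
- **Surroundings:** In the last pictures the kit I could see was still in place in the carousel, and the shelf collar, kettlebell and bottle looked unmoved. I did not measure their positions again. The arm was clear of everything.

No check failed.

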